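Lock the speaker to its base and put the hex key away

TASK

The T-handled hex key is standing in the lock of a speaker's wooden base: turn it a quarter turn clockwise, seen from above, to lock the speaker. Then lift the key out and put it away in the brass-toned bowl, leaving it there. Do not knock over the white vase.

Things in the scene. Friction and masses are not known exactly. Their poses are not given: they have to be found in the camera images.
- lock (a joint): Turning hex socket (17 mm across flats, 26 mm deep) flush in the top of a fixed light wooden base 100 x 220 x 40 mm. Angle in rad: 0 unlocked, grows clockwise from above, stop at 1.6; stiff (0.05 N m), stays where left. On the base, 115 mm from the lock to the key's -y side at the start, stands a white cube speaker 88 mm wide, top 115 mm above the console. The base at the far left is another one.
- key: T-handled hex key, 90 g, upright in the lock at the start: black bar 72 (x) x 16 (y) x 20 (z) mm on a steel hex shaft 16 mm across flats. Origin: centre of the bar, 66 mm above the shaft's tip; at the start 40 mm above the base's top, 80 above the console. z up the shaft. About 7 degrees of play in the socket; pulls straight up and out. The thinner T key lying down is another one.
- bowl: Round open bowl of brass-toned aluminium, 190 mm across the rim, 50 mm high, 300 g, loose on the console. Origin: centre of its underside, z up; its inner floor is about 5 mm above that. The smaller white bowl is another one.
- vase: Closed white ceramic vase, 84 mm across, 145 mm high, loose on the console. Origin: centre of its underside, z up.
Things that resemble listed ones, but are neither listed nor needed, are in the scene too. Leave any red or turquoise look-alike of the key alone.

How it is judged:
On the way:
1. the lock has been turned clockwise by at least 1.2 rad (69 degrees) (value of joint lock above 1.2 rad), for 0.2 s.
At the end, for the whole second after the job is handed in: The lock stands at 1.2 rad or more; the key rests in the bowl (its origin within 100 mm of the bowl's centre line and less than 100 mm above the console, its weight on the bowl, slower than 0.03 m/s) and the bowl stands upright (tilt below 0.2 rad) (value of joint lock above 1.2 rad and horizontal distance between key and bowl below 0.1 m and height (world z) of key below 0.1 m and contact force between key and bowl above 0.2 N and linear speed of key below 0.03 m/s and angle between bowl's own z axis and vertical below 0.2 rad); the robot touches nothing.
It fails at once if the vase is knocked over (tilted by more than 0.35 rad) (angle between vase's own z axis and vertical above 0.35 rad).
It also fails if it takes over 50 s, if anything falls off the work surface, if the arm or the gripper's body presses on something with over 40 N, if the wrist force passes 120 N, or if a joint passes its speed limit or range.

ROBOT

A 6-joint arm with a two-finger parallel gripper is mounted at the origin on the work surface. World frame = base frame: x ahead of the robot, y to its left, z up, the work surface at z = 0. Lengths are in m, angles in rad, forces in N, time in s.
With the tool pointing down it reaches from about 0.3 to 0.825 m from the base axis. Payload 5.4 kg.
Tool frame: the origin (TCP) lies at the very end of the fingers, on their centre line; the grasp point (between the pads) lies 19 mm behind it; z points along the fingers, y is the direction in which the jaws open and shut (so a half turn about z gives the same grasp; the last joint's range is limited). The gripper opens to 92 mm and grips with 3 to 60 N. Pads are 20 mm wide; open, the fingers measure 128 mm over their backs; the gripper's body (75 mm by 189 mm) begins 69 mm behind the grasp point.
Start: joints at [-1.501, 0.158, 1.597, -0, 1.386, -0.21], TCP at [0.159, -0.553, 0.215] pointing down, gripper open.
Joint ranges: [-2.91, 2.91], [-0.94, 2.29], [0.18, 2.7], [-1.29, 4.43], [0.17, 2.64], [-3, 3]. Speed limits (rad/s): [2.57, 2.57, 3.14, 3.14, 3.14, 3.14].

INTERFACE

Orientations are given as a rotation vector (axis times angle).
In Python, from bench import sensors, eyes, workorder, spotter gives the robot as it stands.
- The arm moves only by the tool play_rows, never from a script. Its argument "rows" is a list of rows, each an object with "offset": the shift along the tool's x, y, z in mm, a list of three; "angular": the turn, a rotation vector about the tool's x, y, z in rad, a list of three; "gripper": the gripper's target within -1 to 1 (shut at 1, half-way at 0, fully open at -1). In form: [{"offset": [tx, ty, tz], "angular": [wx, wy, wz], "gripper": gripper}, ...]. A call has 1 to 8 rows; each row shifts and turns the pose as measured when the row begins, along the tool's axes as they then stand; what a row does not reach is not made up. A row lasts 1/8 s, in which the tool goes at most 62.5 mm and 10.7 degrees, less where a joint would pass 70% of its speed; a pose out of reach is approached as far as the arm can. A call with a gripper value outside its range is refused whole. The fingers move at their own pace and stop on an object; "force" is the grip in N (left out, the last holds). Time passes only in rows, so rows that do not move let the fingers close. It gives the time, the measured TCP pose, the force and the opening at its end, in the units of the state.
- sensors.state(): the state, without advancing time (a new reading comes with each control period).
- eyes.camera(name): name is "scene" or "top" or "wrist"; returns a dict with "frame" (480x640x3 uint8, blue, green, red), "K" (3x3 intrinsics, pixels), "T" (4x4, takes a point from camera to world coordinates). Camera axes: x right, y down, z forward; pixel columns grow to the right and rows downward; lengths in m; the calibration is good to about 2 mm. A picture is of the moment at which its call begins. There is no depth.
- workorder.sign_off(): hands the job in, once; it reports no verdict.
Trained networks look in a picture, given as the dict that the camera call returned (one of the last four; its "shot" number tells which), for a name from the list of things; names that differ only in an ending like _2 or _b are one class to them, and where a whole thing is asked for, a point or a joint stands for the part that bears it (a point fixed in the world has none). Each returns a list of dicts, best first, with "confidence" (0 to 1); they miss things now and then, are a little off and sometimes report something else, mostly with a low value. They report only what shows in the picture. A call takes as long as a camera call. They do not tell look-alikes from the thing itself.
- spotter.search_frame(picture, name): "at" ([x, y, z] in m, in world coordinates, good to about 4 mm: the middle of the surface that is visible of it).
- spotter.cut_out(picture, name): "pixels" (480x640 bool, what is visible of it).
- spotter.pinpoint(picture, name): "at" ([x, y, z] in m, in world coordinates, good to about 4 mm: a listed point, or the origin of a listed thing).
The state is a dict: "time_s": time; "qpos": joint angles; "joint_velocities": joint speeds; "effort": joint torques, N m; "position": TCP position; "tool_rot": TCP orientation; "ft_force": force on the tool from outside, world axes, zero at the start; "moment": the same for the moment, N m; "width": finger opening in m.
Only numpy, scipy, OpenCV 4.12 (cv2) and the standard library are available. Lean on these libraries where they do the work, as an engineer would, in place of code of your own. Each camera call takes 0.05 s, during which the arm holds its last target.

## Working session

There is one attempt and no reset: what is moved stays moved. The work goes in short steps, Python scripts to look and compute and a tool call to move; the robot and the scene stay as the last step left them, time stands still between calls to the robot, and variables do not carry over. Pictures are saved under pics/ and viewed, and the job is handed in when it is done.

Besides the shell and the picture viewer there is one more tool, called after "Emit:" as name(argument=value, ...) on one line, values as JSON. play_rows: Moves the arm, as the interface text tells. Its arguments: {"type":"object","properties":{"rows":{"type":"array"},"force":{"type":"number"}},"required":["rows"]}

```bash
mkdir -p pics; ls
python3 - <<'E'
from bench import sensors, eyes, spotter
import cv2
s=sensors.state(); print(s)
for n in ["scene","top"]:
    p=eyes.camera(n); cv2.imwrite(f"pics/{n}0.png",p["frame"])
    print(n,p["K"].tolist() if hasattr(p["K"],'tolist') else p["K"],p["T"])
    for o in ["lock","key","bowl","vase"]:
        for f in (spotter.search_frame,spotter.pinpoint):
            print(n,o,f.__name__,[( [round(float(v),3) for v in d["at"]],round(d["confidence"],2)) for d in f(p,o)])
E
```

```text
pics
{'time_s': 0.0, 'qpos': array([-1.50109105e+00,  1.59035593e-01,  1.59823974e+00, -2.16924808e-05,
        1.38621577e+00, -2.10097984e-01]), 'joint_velocities': array([-0.00033398,  0.00025998, -0.0001851 , -0.00077039, -0.00102821,
        0.00131738]), 'effort': array([ 2.58755326e-04, -3.85569727e+01, -3.22108483e+01,  7.01818429e-02,
        3.78569216e-02, -1.11379272e-04]), 'position': array([ 0.15872434, -0.55199411,  0.21362274]), 'tool_rot': array([-3.10902078e+00, -4.37823549e-01, -1.75644865e-04]), 'ft_force': array([-0.77591826,  0.36562679, -0.35124464]), 'moment': array([ 0.02488817, -0.00900107,  0.00443021]), 'width': 0.09165757786184098}
scene [[468.1459947408718, 0.0, 322.04567513469374], [0.0, 468.1459947408718, 244.52138222700054], [0.0, 0.0, 1.0]] [[ 5.37109755e-01  6.90169587e-01 -4.84952628e-01  1.06665445e+00]
 [ 8.43512330e-01 -4.39300982e-01  3.09033326e-01 -1.94795543e-01]
 [ 2.45236934e-04 -5.75048335e-01 -8.18119399e-01  7.94839049e-01]
 [ 0.00000000e+00  0.00000000e+00  0.00000000e+00  1.00000000e+00]]
scene lock call []Traceback (most recent call last):
  File "<stdin>", line 9, in <module>
ValueError: it knows: bowl, key, vase
```

Run:
```python
from bench import sensors, eyes, spotter
import cv2
for n in ["scene","top"]:
    p=eyes.camera(n); cv2.imwrite(f"pics/{n}1.png",p["frame"])
    print(n,p["T"].round(3).tolist())
    for o in ["key","bowl","vase"]:
        for f in (spotter.search_frame,spotter.pinpoint):
            try: print(n,o,f,[( [round(float(v),3) for v in d["at"]],round(d["confidence"],2)) for d in f(p,o)])
            except Exception as e: print(e)
```

```text
scene [[0.537, 0.69, -0.485, 1.067], [0.844, -0.439, 0.309, -0.195], [0.0, -0.575, -0.818, 0.795], [0.0, 0.0, 0.0, 1.0]]
scene key <function make.<locals>.keyed.<locals>.call at 0x7f1df7bd0720> [([0.482, 0.388, 0.067], 0.94), ([0.615, 0.238, 0.07], 0.73), ([0.485, 0.252, 0.086], 0.67)]
scene key <function make.<locals>.keyed.<locals>.call at 0x7f1df7bd09a0> [([0.48, 0.257, 0.082], 0.69), ([0.604, 0.242, 0.066], 0.67)]
scene bowl <function make.<locals>.keyed.<locals>.call at 0x7f1df7bd0720> [([0.527, -0.194, 0.019], 0.97)]
scene bowl <function make.<locals>.keyed.<locals>.call at 0x7f1df7bd09a0> [([0.545, -0.196, -0.003], 0.86)]
scene vase <function make.<locals>.keyed.<locals>.call at 0x7f1df7bd0720> [([0.794, -0.009, 0.101], 0.7), ([0.484, 0.249, 0.086], 0.5)]
scene vase <function make.<locals>.keyed.<locals>.call at 0x7f1df7bd09a0> [([0.775, 0.003, -0.001], 0.57)]
top [[-0.004, -0.987, 0.16, 0.469], [-1.0, 0.005, 0.007, 0.076], [-0.008, -0.16, -0.987, 0.969], [0.0, 0.0, 0.0, 1.0]]
top key <function make.<locals>.keyed.<locals>.call at 0x7f1df7bd0720> [([0.479, 0.254, 0.09], 0.85), ([0.476, 0.384, 0.074], 0.84), ([0.605, 0.233, 0.077], 0.68)]
top key <function make.<locals>.keyed.<locals>.call at 0x7f1df7bd09a0> [([0.478, 0.385, 0.066], 0.9), ([0.48, 0.257, 0.077], 0.73)]
top bowl <function make.<locals>.keyed.<locals>.call at 0x7f1df7bd0720> [([0.549, -0.21, 0.021], 0.81)]
top bowl <function make.<locals>.keyed.<locals>.call at 0x7f1df7bd09a0> [([0.547, -0.195, 0.001], 0.69)]
top vase <function make.<locals>.keyed.<locals>.call at 0x7f1df7bd0720> [([0.756, 0.009, 0.102], 0.9)]
top vase <function make.<locals>.keyed.<locals>.call at 0x7f1df7bd09a0> [([0.774, 0.005, -0.0], 0.65)]
```

View pics/scene1.png

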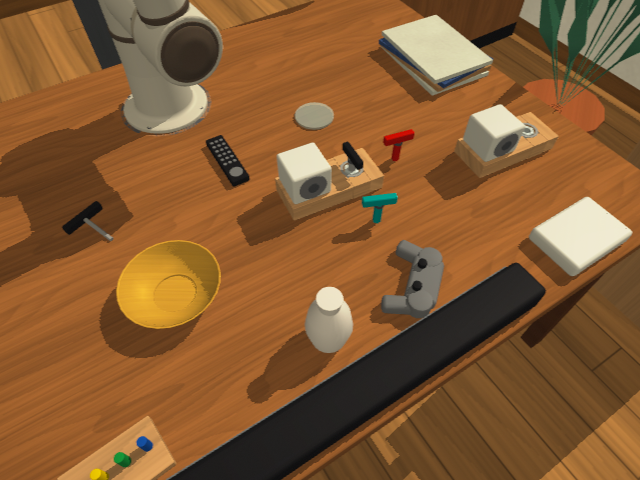

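View pics/top1.png

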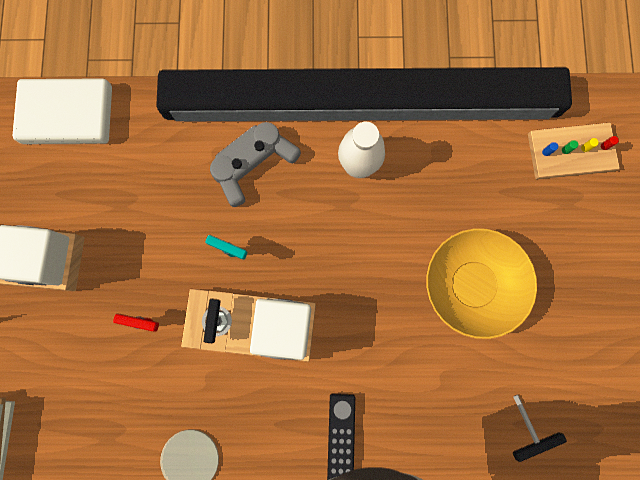

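```bash
cat > h.py <<'E'
import numpy as np,cv2
def ray(p,uv,z):
    K=np.array(p["K"]);T=np.array(p["T"]);d=T[:3,:3]@np.linalg.inv(K)@np.array([uv[0],uv[1],1.]);o=T[:3,3]
    return o+d*(z-o[2])/d[2]
def proj(p,X):
    K=np.array(p["K"]);T=np.array(p["T"]);c=T[:3,:3].T@(np.array(X)-T[:3,3]);v=K@c;return v[:2]/v[2]
def bar(p,mask,z=0.09):
    c=max(cv2.findContours(mask.astype(np.uint8),0,1)[0],key=cv2.contourArea)
    P=np.array([ray(p,q[0],z)[:2] for q in c])*1000
    r=cv2.minAreaRect(P.astype(np.float32)); b=cv2.boxPoints(r)
    e=[b[1]-b[0],b[2]-b[1]]; e=max(e,key=np.linalg.norm)
    return r, np.degrees(np.arctan2(e[1],e[0]))
E
python3 - <<'E'
from bench import eyes, spotter
import cv2,numpy as np
from h import *
p=eyes.camera("top"); f=p["frame"]
for d in spotter.cut_out(p,"key"):
    m=d["pixels"]; ys,xs=np.nonzero(m); print(d["confidence"],xs.mean(),ys.mean(),m.sum(), f[m].mean(0))
    if 190<xs.mean()<240:
        print(bar(p,m), bar(p,m&(f.max(2)<70)))
cv2.imwrite("pics/crop1.png",cv2.resize(f[270:380,160:330],None,fx=4.5,fy=4.5,interpolation=2))
print(proj(p,[.545,-.196,.0]))
# bowl rim
m=spotter.cut_out(p,"bowl")[0]["pixels"].astype(np.uint8)
c=max(cv2.findContours(m,0,1)[0],key=cv2.contourArea)
P=np.array([ray(p,q[0],.05)[:2] for q in c],np.float32); print(cv2.minEnclosingCircle(P))
E
```

```text
0.91 225.1505376344086 246.5204301075269 465 [144.9483871  160.58924731  17.72258065]
(((601.1395874023438, 233.73817443847656), (74.46246337890625, 19.944108963012695), 63.21883773803711), np.float32(63.218815)) (((589.1319580078125, 228.00582885742188), (1.656084418296814, 0.0), -90.26395416259766), np.float32(-90.26184))
0.88 136.3781512605042 321.859243697479 476 [ 12.8487395   21.73319328 199.63445378]
0.6 211.9479353680431 320.375224416517 557 [38.57271095 39.78096948 42.12567325]
(((481.0436706542969, 250.4544677734375), (26.06770896911621, 72.06752014160156), 84.4625473022461), np.float32(-5.5374465)) (((479.803955078125, 251.0635223388672), (22.2757568359375, 69.81806182861328), 82.06268310546875), np.float32(-7.937313))
[471.61312002 283.97209355]
((0.5439203977584839, -0.19957628846168518), 0.09572552889585495)
```

View pics/crop1.png

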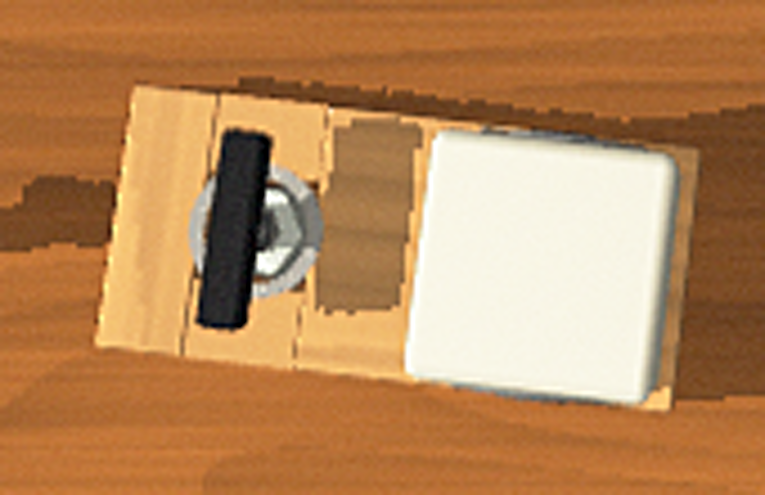

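```bash
cat >> h.py <<'E'
from scipy.spatial.transform import Rotation as R
def plan(s,pos,rot,step=.055,astep=.18,n=None,mx=8):
    """rows from state to (pos, R) straight, constant-rate"""
    p0=np.array(s["position"]);R0=R.from_rotvec(s["tool_rot"])
    rel=(R0.inv()*rot).as_rotvec()
    n=n or int(np.ceil(max(np.linalg.norm(pos-p0)/step,np.linalg.norm(rel)/astep,1)))
    d=(pos-p0)/n*1000
    print("n",n)
    for i in range(min(n,mx)):
        Ri=R0*R.from_rotvec(rel*i/n)
        print((Ri.inv().apply(d)).round(1).tolist(),(rel/n).round(3).tolist())
def down(yawdeg): # tool x at yaw, z down
    a=np.radians(yawdeg);return R.from_matrix(np.array([[np.cos(a),np.sin(a),0],[np.sin(a),-np.cos(a),0],[0,0,-1]]))
def yaw(s):
    x=R.from_rotvec(s["tool_rot"]).apply([1,0,0]);return np.degrees(np.arctan2(x[1],x[0]))
E
python3 - <<'E'
from bench import sensors
from h import *
s=sensors.state();print(yaw(s))
plan(s,np.array([.480,.253,.20]),down(173))
E
```

```text
16.03261210933376
n 16
[33.2, -42.8, 0.9] [-0.0, -0.0, -0.171]
[40.0, -36.6, 0.9] [-0.0, -0.0, -0.171]
[45.7, -29.2, 0.9] [-0.0, -0.0, -0.171]
[50.0, -21.0, 0.9] [-0.0, -0.0, -0.171]
[52.8, -12.2, 0.9] [-0.0, -0.0, -0.171]
[54.1, -3.0, 0.9] [-0.0, -0.0, -0.171]
[53.8, 6.3, 0.9] [-0.0, -0.0, -0.171]
[52.0, 15.3, 0.9] [-0.0, -0.0, -0.171]
```

Emit:
play_rows(rows=[{"offset": [33, -43, 0], "angular": [0, 0, -0.171], "gripper": 0}, {"offset": [40, -37, 0], "angular": [0, 0, -0.171], "gripper": 0}, {"offset": [46, -29, 0], "angular": [0, 0, -0.171], "gripper": 0}, {"offset": [50, -21, 0], "angular": [0, 0, -0.171], "gripper": 0}, {"offset": [53, -12, 0], "angular": [0, 0, -0.171], "gripper": 0}, {"offset": [54, -3, 0], "angular": [0, 0, -0.171], "gripper": 0}, {"offset": [54, 6, 0], "angular": [0, 0, -0.171], "gripper": 0}, {"offset": [52, 15, 0], "angular": [0, 0, -0.171], "gripper": 0}])

```text
time_s: 1.95
position: [0.3153, -0.1379, 0.2146]
tool_rot: [2.088, 2.34, 0.001]
ft_force: [0.7, 0.3, 0.3]
width: 0.0462
```

Run:
```python
from bench import sensors
from h import *
s=sensors.state();print(yaw(s),s["position"],s["width"])
plan(s,np.array([.480,.253,.20]),down(173))
```

```text
96.51506814397108 [ 0.31525987 -0.1379078   0.21457851] 0.04618780763589255
n 8
[46.2, 26.0, 1.8] [0.0, 0.001, -0.167]
[41.3, 33.3, 1.8] [0.0, 0.001, -0.167]
[35.1, 39.7, 1.8] [0.0, 0.001, -0.167]
[28.1, 45.0, 1.8] [0.0, 0.001, -0.167]
[20.2, 49.0, 1.8] [0.0, 0.001, -0.167]
[11.8, 51.7, 1.8] [0.0, 0.001, -0.167]
[3.0, 52.9, 1.8] [0.0, 0.001, -0.167]
[-5.8, 52.7, 1.8] [0.0, 0.001, -0.167]
```

Emit:
play_rows(rows=[{"offset": [46, 26, 2], "angular": [0, 0, -0.167], "gripper": 0}, {"offset": [41, 33, 2], "angular": [0, 0, -0.167], "gripper": 0}, {"offset": [35, 40, 2], "angular": [0, 0, -0.167], "gripper": 0}, {"offset": [28, 45, 2], "angular": [0, 0, -0.167], "gripper": 0}, {"offset": [20, 49, 2], "angular": [0, 0, -0.167], "gripper": 0}, {"offset": [12, 52, 2], "angular": [0, 0, -0.167], "gripper": 0}, {"offset": [3, 53, 2], "angular": [0, 0, -0.167], "gripper": 0}, {"offset": [-6, 53, 2], "angular": [0, 0, -0.167], "gripper": 0}])

```text
time_s: 2.95
position: [0.4772, 0.2708, 0.2004]
tool_rot: [0.115, 3.124, -0.009]
ft_force: [1.3, -1.1, 0.4]
width: 0.0459
```

Run:
```python
from bench import sensors,eyes,spotter
from h import *
p=eyes.camera("wrist"); cv2.imwrite("pics/wrist1.png",p["frame"])
s=sensors.state();print(yaw(s),s["position"],s["width"],s["qpos"])
print(p["T"].round(3).tolist())
for d in spotter.cut_out(p,"key"):
    m=d["pixels"]; ys,xs=np.nonzero(m); print(d["confidence"],xs.mean(),ys.mean(),m.sum(),bar(p,m),p["frame"][m].mean(0))
    print(bar(p,m&(p["frame"].max(2)<70)))
print(spotter.pinpoint(p,"key"))
```

```text
176.2194695447253 [0.47796562 0.27562229 0.19916728] 0.045936483708175525 [ 0.30826125  0.10094557  1.69121462 -0.0072962   1.33623382 -1.1948902 ]
[[0.073, 0.959, 0.273, 0.402], [0.997, -0.069, -0.026, 0.277], [-0.006, 0.274, -0.962, 0.369], [0.0, 0.0, 0.0, 1.0]]
0.92 292.1668765743073 347.5560453400504 1588 (((569.6773071289062, 243.5915069580078), (62.56214904785156, 41.820919036865234), 86.04341125488281), np.float32(86.04346)) [149.25377834 155.9175063   74.18513854]Traceback (most recent call last):
  File "<stdin>", line 8, in <module>
  File "h.py", line 8, in bar
    c=max(cv2.findContours(mask.astype(np.uint8),0,1)[0],key=cv2.contourArea)
ValueError: max() iterable argument is empty
```

View pics/wrist1.png

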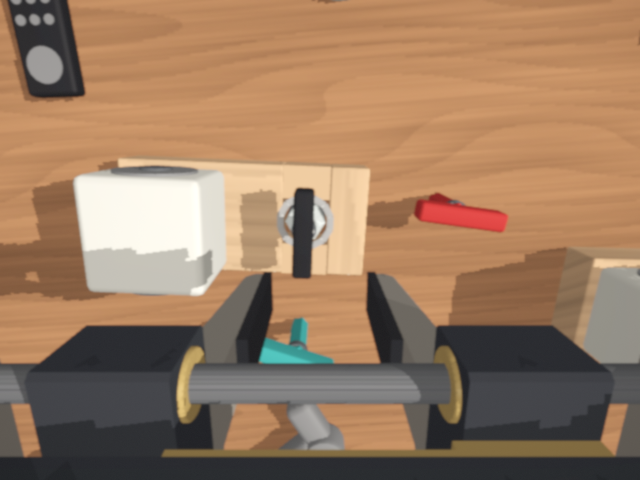

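Wrist view: black key bar at (303,232) in the lock, speaker at left (150,230), red key (460,212) and turquoise (295,350) both clear of it.

```bash
cat >> h.py <<'E'
def barwin(p,x0,x1,y0,y1,z=.09,th=60):
    m=np.zeros((480,640),bool); m[y0:y1,x0:x1]=p["frame"][y0:y1,x0:x1].max(2)<th
    return bar(p,m,z)
E
python3 - <<'E'
from bench import sensors,eyes,spotter
from h import *
p=eyes.camera("wrist")
s=sensors.state();print(yaw(s),s["position"])
print(barwin(p,285,325,180,285),barwin(p,285,325,180,285,th=45))
r,a=barwin(p,285,325,180,285)
plan(s,np.array([.480,.253,.12]),down(173),n=3)
E
```

```text
175.59020427901115 [0.47656257 0.27051306 0.19949246]
(((477.2975158691406, 256.951171875), (13.818819046020508, 69.7148666381836), 84.6898193359375), np.float32(-5.31019)) (((443.7994384765625, 261.382568359375), (8.958492279052734, 0.7504638433456421), 85.9017105102539), np.float32(85.90162))
n 3
[-1.2, -5.6, 26.6] [-0.002, 0.005, 0.015]
[-1.4, -5.6, 26.5] [-0.002, 0.005, 0.015]
[-1.6, -5.6, 26.5] [-0.002, 0.005, 0.015]
```

Emit:
play_rows(rows=[{"offset": [-1, -5, 26], "angular": [0, 0, 0.01], "gripper": 0}, {"offset": [-1, -5, 26], "angular": [0, 0, 0.01], "gripper": 0}, {"offset": [-1, -5, 26], "angular": [0, 0, 0.01], "gripper": 0}, {"offset": [0, 0, 0], "angular": [0, 0, 0], "gripper": 0}])

```text
time_s: 3.6
position: [0.4794, 0.251, 0.1215]
tool_rot: [0.179, 3.121, -0.011]
ft_force: [-0.4, 0.1, 0.1]
width: 0.0459
```

Run:
```python
from bench import sensors,eyes,spotter
from h import *
p=eyes.camera("wrist"); cv2.imwrite("pics/wrist2.png",p["frame"])
s=sensors.state();print(yaw(s),s["position"])
for X in ([.478,.256,.09],[.442,.26,.09],[.514,.252,.09]): print(proj(p,X))
plan(s,np.array([.478,.2545,.061]),down(174),n=3)
```

```text
173.4632370033279 [0.48061632 0.25158167 0.12309923]
[328.38643981 265.43498119]
[328.64284018 202.60608093]
[328.15292398 322.65620218]
n 3
[1.4, 1.0, 20.7] [-0.002, 0.006, -0.003]
[1.2, 0.9, 20.7] [-0.002, 0.006, -0.003]
[1.1, 0.9, 20.7] [-0.002, 0.006, -0.003]
```

View pics/wrist2.png

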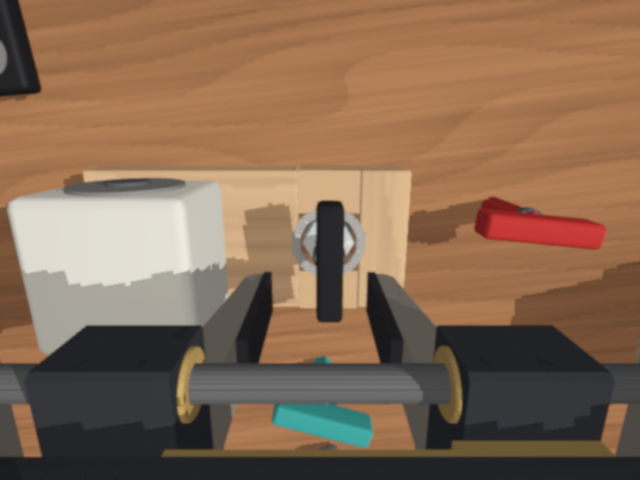

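The bar runs from (330,202) to (329,320), matching my projected ends, and it lies between the open fingers (270 and 370). Descending.

Emit:
play_rows(rows=[{"offset": [1, 1, 21], "angular": [0, 0, 0], "gripper": 0}, {"offset": [1, 1, 21], "angular": [0, 0, 0], "gripper": 0}, {"offset": [1, 1, 20], "angular": [0, 0, 0], "gripper": 0}, {"offset": [0, 0, 0], "angular": [0, 0, 0], "gripper": 0}])

```text
time_s: 4.15
position: [0.4845, 0.2549, 0.068]
tool_rot: [0.182, 3.105, -0.003]
ft_force: [-0.4, 0.3, 0.4]
width: 0.0456
```

Run:
```python
from bench import sensors,eyes,spotter
from h import *
p=eyes.camera("wrist"); cv2.imwrite("pics/wrist3.png",p["frame"])
s=sensors.state();print(yaw(s),s["position"],s["ft_force"])
```

```text
173.2967787033323 [0.48565907 0.25520942 0.06923405] [0.47292057 0.66889633 0.98570818]
```

View pics/wrist3.png

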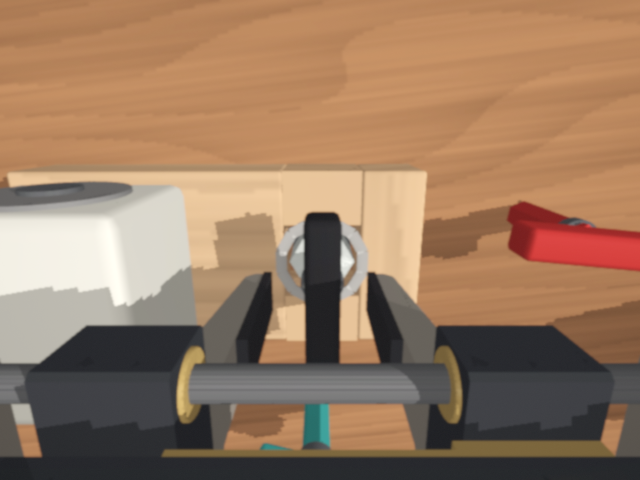

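Run:
```python
from bench import sensors
from h import *
s=sensors.state()
plan(s,np.array([.4785,.2555,.061]),down(174),n=1)
```

```text
n 1
[7.4, -0.6, 8.0] [0.001, 0.034, -0.012]
```

Emit:
play_rows(rows=[{"offset": [7, 0, 8], "angular": [0, 0.034, -0.01], "gripper": 0}, {"offset": [0, 0, 0], "angular": [0, 0, 0], "gripper": 0}])

```text
time_s: 4.45
position: [0.4805, 0.2565, 0.0634]
tool_rot: [0.167, 3.135, 0.004]
ft_force: [0.3, -0.3, 0.2]
width: 0.046
```

Run:
```python
from bench import sensors
from h import *
s=sensors.state()
print(yaw(s),s["position"],s["ft_force"])
plan(s,np.array([.4785,.2555,.061]),down(174),n=1)
```

```text
173.8993045098551 [0.48045184 0.25647917 0.06340329] [ 0.28361046 -0.26076156  0.22017082]
n 1
[1.8, -1.2, 2.4] [0.002, 0.002, -0.002]
```

Close the grip.

Emit:
play_rows(rows=[{"offset": [2, -1, 2], "angular": [0, 0, 0], "gripper": 0}, {"offset": [0, 0, 0], "angular": [0, 0, 0], "gripper": 1}, {"offset": [0, 0, 0], "angular": [0, 0, 0], "gripper": 1}, {"offset": [0, 0, 0], "angular": [0, 0, 0], "gripper": 1}, {"offset": [0, 0, 0], "angular": [0, 0, 0], "gripper": 1}], force=35)

```text
time_s: 5.08
position: [0.4789, 0.2559, 0.0623]
tool_rot: [0.167, 3.134, 0.005]
ft_force: [0.6, 1.8, -0.4]
width: 0.0163
```

Run:
```python
from bench import sensors,eyes
from h import *
p=eyes.camera("wrist"); cv2.imwrite("pics/wrist4.png",p["frame"])
s=sensors.state()
print(yaw(s),s["position"],s["ft_force"],s["moment"],s["width"],s["qpos"])
```

```text
173.89764751129843 [0.47890899 0.25593602 0.06228728] [-0.37675941  0.89412186  0.440718  ] [ 0.15157726 -0.08758464  0.01634019] 0.016169783490509192 [ 0.267016    0.24495745  1.81911811  0.0021341   1.07333251 -1.19829391]
```

View pics/wrist4.png

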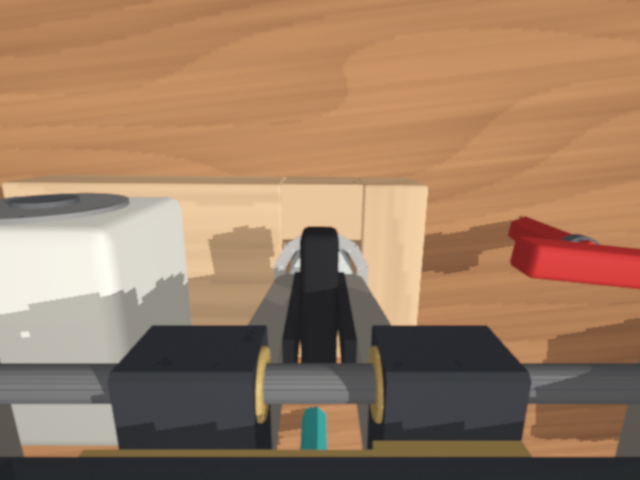

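Gripped at 16.2 mm, which is the bar's width. Now turning clockwise in parts.

Emit:
play_rows(rows=[{"offset": [0, 0, 0], "angular": [0, 0, 0.1], "gripper": 1}, {"offset": [0, 0, 0], "angular": [0, 0, 0.13], "gripper": 1}, {"offset": [0, 0, 0], "angular": [0, 0, 0.13], "gripper": 1}, {"offset": [0, 0, 0], "angular": [0, 0, 0.13], "gripper": 1}])

```text
time_s: 5.62
position: [0.4789, 0.2568, 0.0623]
tool_rot: [0.945, 2.994, 0.008]
ft_force: [-0.2, 0.9, -0.1]
width: 0.0161
```

Run:
```python
from bench import sensors,eyes
from h import *
s=sensors.state()
print(yaw(s),s["position"],s["ft_force"],s["moment"],s["width"],s["qpos"])
plan(s,np.array([.479,.2555,.062]),down(84))
```

```text
144.96540369920191 [0.47890843 0.25676069 0.06227276] [-0.22950053  0.86152085 -0.11944492] [ 0.09368503 -0.18928486  0.03861674] 0.016113424119789804 [ 0.26774081  0.245209    1.81885034  0.00358956  1.07271077 -0.69329561]
n 6
[-0.1, -0.2, 0.0] [0.001, -0.0, 0.177]
[-0.2, -0.1, 0.0] [0.001, -0.0, 0.177]
[-0.2, -0.1, 0.0] [0.001, -0.0, 0.177]
[-0.2, -0.1, 0.0] [0.001, -0.0, 0.177]
[-0.2, -0.0, 0.0] [0.001, -0.0, 0.177]
[-0.2, -0.0, 0.0] [0.001, -0.0, 0.177]
```

Emit:
play_rows(rows=[{"offset": [0, 0, 0], "angular": [0, 0, 0.15], "gripper": 1}, {"offset": [0, 0, 0], "angular": [0, 0, 0.15], "gripper": 1}, {"offset": [0, 0, 0], "angular": [0, 0, 0.15], "gripper": 1}, {"offset": [0, 0, 0], "angular": [0, 0, 0.15], "gripper": 1}, {"offset": [0, 0, 0], "angular": [0, 0, 0.15], "gripper": 1}, {"offset": [0, 0, 0], "angular": [0, 0, 0.15], "gripper": 1}, {"offset": [0, 0, 0], "angular": [0, 0, 0.12], "gripper": 1}, {"offset": [0, 0, 0], "angular": [0, 0, 0], "gripper": 1}])

```text
time_s: 6.62
position: [0.4793, 0.2574, 0.0623]
tool_rot: [-2.322, -2.116, -0.011]
ft_force: [0.1, 0.7, -0.7]
width: 0.0156
```

Run:
```python
from bench import sensors,eyes
from h import *
p=eyes.camera("top"); cv2.imwrite("pics/top2.png",cv2.resize(p["frame"][230:400,110:340],None,fx=3.4,fy=3.4))
p=eyes.camera("wrist"); cv2.imwrite("pics/wrist5.png",p["frame"])
s=sensors.state()
print(yaw(s),s["position"],s["ft_force"],s["moment"],s["width"],s["qpos"])
```

```text
84.7429118625772 [0.47929108 0.2574203  0.06226852] [ 0.62637608  0.3091651  -0.69707165] [ 0.01421202 -0.07869253  0.05772828] 0.01635464706964497 [0.2685349  0.24575711 1.81819972 0.00399395 1.07155586 0.35839901]
```

View pics/wrist5.png

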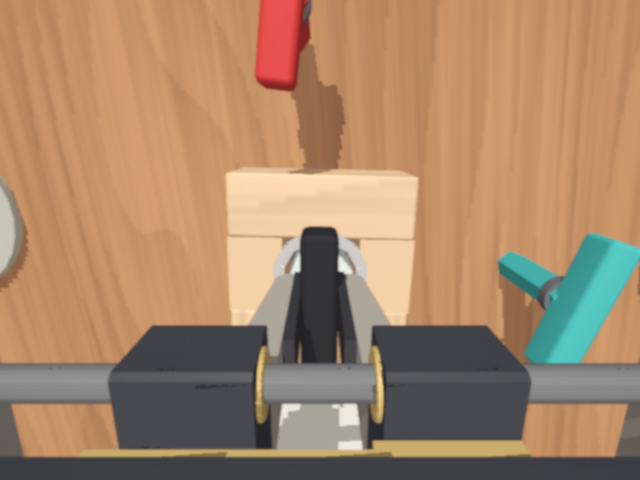

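Turned 89° about a fixed axis with no slip: the bar is still centred between the pads at (320,290). Lifting straight up.

Emit:
play_rows(rows=[{"offset": [0, 0, 0], "angular": [0, 0, -0.04], "gripper": 1}, {"offset": [0, 0, -8], "angular": [0, 0, 0], "gripper": 1}, {"offset": [0, 0, -12], "angular": [0, 0, 0], "gripper": 1}, {"offset": [0, 0, -15], "angular": [0, 0, 0], "gripper": 1}, {"offset": [0, 0, -20], "angular": [0, 0, 0], "gripper": 1}, {"offset": [0, 0, -30], "angular": [0, 0, 0], "gripper": 1}, {"offset": [0, 0, -30], "angular": [0, 0, 0], "gripper": 1}, {"offset": [0, 0, -20], "angular": [0, 0, 0], "gripper": 1}])

```text
time_s: 7.72
position: [0.4771, 0.256, 0.2054]
tool_rot: [-2.273, -2.167, -0.007]
ft_force: [0.4, 0.1, -1.6]
width: 0.0163
```

Run:
```python
from bench import sensors,eyes
from h import *
for n in("scene","wrist"):
    p=eyes.camera(n); cv2.imwrite(f"pics/{n}6.png",p["frame"])
s=sensors.state()
print(yaw(s),s["position"],s["ft_force"],s["moment"],s["width"],s["qpos"])
```

```text
87.27122660572529 [0.47853048 0.2564598  0.20659408] [-0.0435692   0.45182961 -0.33656868] [ 0.00586418 -0.09949841 -0.00126759] 0.01632151385619288 [0.26754994 0.07460516 1.70435331 0.00294512 1.3547453  0.31457313]
```

View pics/scene6.png

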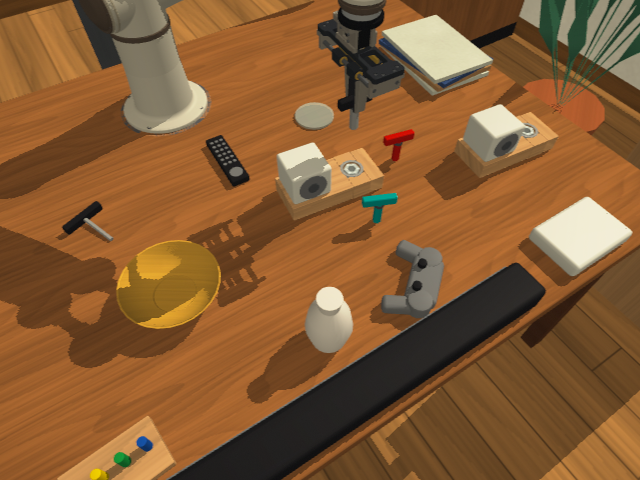

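View pics/wrist6.png

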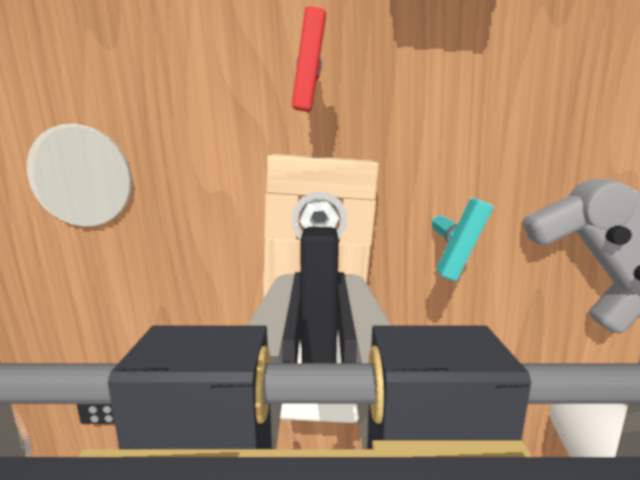

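The key is out, hanging below the gripper at scene (353,110). The socket is empty at (351,169) and nothing else moved. Carrying it to the bowl.

Run:
```python
from bench import sensors
from h import *
plan(sensors.state(),np.array([.5445,-.197,.20]),down(87),n=10,mx=2)
```

```text
n 10
[-45.0, 8.7, 0.5] [0.001, -0.001, 0.0]
[-45.0, 8.8, 0.5] [0.001, -0.001, 0.0]
```

Emit:
play_rows(rows=[{"offset": [-35, 7, 0], "angular": [0, 0, 0], "gripper": 1}, {"offset": [-48, 9, 0], "angular": [0, 0, 0], "gripper": 1}, {"offset": [-48, 9, 0], "angular": [0, 0, 0], "gripper": 1}, {"offset": [-48, 9, 0], "angular": [0, 0, 0], "gripper": 1}, {"offset": [-48, 9, 0], "angular": [0, 0, 0], "gripper": 1}, {"offset": [-48, 9, 0], "angular": [0, 0, 0], "gripper": 1}, {"offset": [-48, 9, 0], "angular": [0, 0, 0], "gripper": 1}, {"offset": [-48, 9, 0], "angular": [0, 0, 0], "gripper": 1}])

```text
time_s: 8.82
position: [0.5276, -0.1249, 0.2]
tool_rot: [-2.262, -2.171, -0.005]
ft_force: [0.9, 0.6, -0.2]
width: 0.0161
```

Run:
```python
from bench import sensors
from h import *
s=sensors.state(); print(s["position"],yaw(s),s["width"])
plan(s,np.array([.5445,-.197,.15]),down(87),n=4)
```

```text
[ 0.52759327 -0.12492084  0.20001172] 87.65250017238958 0.016108353583010923
n 4
[-17.9, 5.0, 12.4] [-0.001, -0.002, 0.003]
[-17.9, 5.0, 12.4] [-0.001, -0.002, 0.003]
[-17.8, 5.1, 12.4] [-0.001, -0.002, 0.003]
[-17.8, 5.1, 12.5] [-0.001, -0.002, 0.003]
```

Emit:
play_rows(rows=[{"offset": [-16, 4, 10], "angular": [0, 0, 0], "gripper": 1}, {"offset": [-16, 4, 12], "angular": [0, 0, 0], "gripper": 1}, {"offset": [-16, 4, 12], "angular": [0, 0, 0], "gripper": 1}, {"offset": [-12, 4, 10], "angular": [0, 0, 0], "gripper": 1}, {"offset": [0, 0, 0], "angular": [0, 0, 0], "gripper": 1}])

```text
time_s: 9.45
position: [0.5396, -0.1873, 0.1496]
tool_rot: [-2.259, -2.165, -0.003]
ft_force: [-0.7, -0.1, -0.4]
width: 0.0158
```

Run:
```python
from bench import sensors,eyes
from h import *
s=sensors.state(); print(s["position"],yaw(s),s["width"],s["ft_force"])
p=eyes.camera("wrist"); cv2.imwrite("pics/wrist7.png",p["frame"])
p=eyes.camera("scene"); cv2.imwrite("pics/scene7.png",p["frame"])
plan(s,np.array([.5445,-.197,.055]),down(87),n=6)
```

```text
[ 0.53963287 -0.18734955  0.1495762 ] 87.56646414193503 0.01584115396182935 [-0.71450585 -0.09998042 -0.43423784]
n 6
[-1.7, 1.0, 15.7] [-0.001, -0.002, 0.002]
[-1.7, 1.0, 15.7] [-0.001, -0.002, 0.002]
[-1.7, 1.0, 15.7] [-0.001, -0.002, 0.002]
[-1.7, 1.0, 15.8] [-0.001, -0.002, 0.002]
[-1.6, 0.9, 15.8] [-0.001, -0.002, 0.002]
[-1.6, 0.9, 15.8] [-0.001, -0.002, 0.002]
```

View pics/scene7.png

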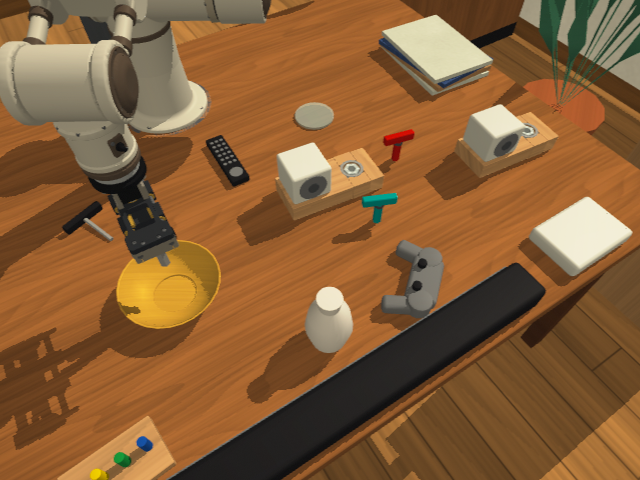

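View pics/wrist7.png

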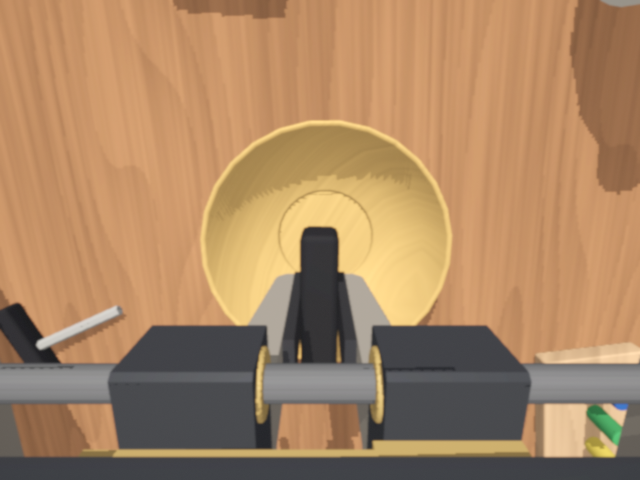

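The key is over the bowl, which is centred at wrist (326,240). Descending in two parts.

Emit:
play_rows(rows=[{"offset": [-2, 1, 15], "angular": [0, 0, 0], "gripper": 1}, {"offset": [-2, 1, 17], "angular": [0, 0, 0], "gripper": 1}, {"offset": [-2, 1, 17], "angular": [0, 0, 0], "gripper": 1}, {"offset": [-2, 1, 17], "angular": [0, 0, 0], "gripper": 1}, {"offset": [-1, 1, 12], "angular": [0, 0, 0], "gripper": 1}, {"offset": [0, 0, 0], "angular": [0, 0, 0], "gripper": 1}])

```text
time_s: 10.3
position: [0.5442, -0.1944, 0.0668]
tool_rot: [-2.256, -2.168, -0.004]
ft_force: [0.2, -0.2, -1.1]
width: 0.0159
```

Run:
```python
from bench import sensors
from h import *
s=sensors.state(); print(s["position"],yaw(s),s["width"],s["ft_force"])
plan(s,np.array([.5445,-.197,.057]),down(87),n=2)
```

```text
[ 0.54421332 -0.19438196  0.06678973] 87.69668349443053 0.01591379639462739 [ 0.15483647 -0.22280371 -1.09016563]
n 2
[-1.4, 0.2, 4.9] [-0.004, -0.005, 0.006]
[-1.3, 0.2, 4.9] [-0.004, -0.005, 0.006]
```

Emit:
play_rows(rows=[{"offset": [-1, 0, 5], "angular": [0, 0, 0], "gripper": 1}, {"offset": [-1, 0, 5], "angular": [0, 0, 0], "gripper": 1}, {"offset": [0, 0, 0], "angular": [0, 0, 0], "gripper": 1}])

```text
time_s: 10.68
position: [0.545, -0.197, 0.0573]
tool_rot: [-2.258, -2.169, -0.005]
ft_force: [-0.1, 0.2, -1.0]
width: 0.0162
```

Run:
```python
from bench import sensors
from h import *
s=sensors.state(); print(s["position"],yaw(s),s["width"],s["ft_force"])
```

```text
[ 0.54496687 -0.19695269  0.05732316] 87.70004462335599 0.01624440497477417 [-0.07891286  0.24422625 -0.95411067]
```

Tip is about 5 mm above the bowl's floor. Releasing.

Emit:
play_rows(rows=[{"offset": [0, 0, 0], "angular": [0, 0, 0], "gripper": 0.1}, {"offset": [0, 0, 0], "angular": [0, 0, 0], "gripper": 0.1}, {"offset": [0, 0, 0], "angular": [0, 0, 0], "gripper": 0.1}, {"offset": [0, 0, 0], "angular": [0, 0, 0], "gripper": 0.1}, {"offset": [0, 0, 0], "angular": [0, 0, 0], "gripper": 0.1}])

```text
time_s: 11.3
position: [0.5461, -0.1975, 0.0589]
tool_rot: [-2.26, -2.171, -0.006]
ft_force: [-0.1, 0.2, 0.3]
width: 0.0414
```

Run:
```python
from bench import sensors,eyes
from h import *
s=sensors.state(); print(s["position"],s["width"],s["ft_force"])
p=eyes.camera("wrist"); cv2.imwrite("pics/wrist8.png",p["frame"])
p=eyes.camera("scene"); cv2.imwrite("pics/scene8.png",cv2.resize(p["frame"][180:360,60:280],None,fx=3,fy=3))
```

```text
[ 0.54607615 -0.19754849  0.05890502] 0.041356200373895126 [-0.06779625  0.17534449  0.25546256]
```

View pics/scene8.png

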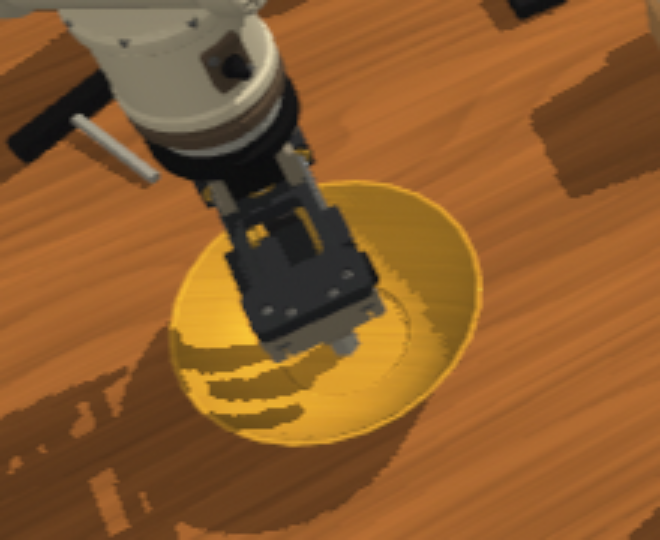

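View pics/wrist8.png

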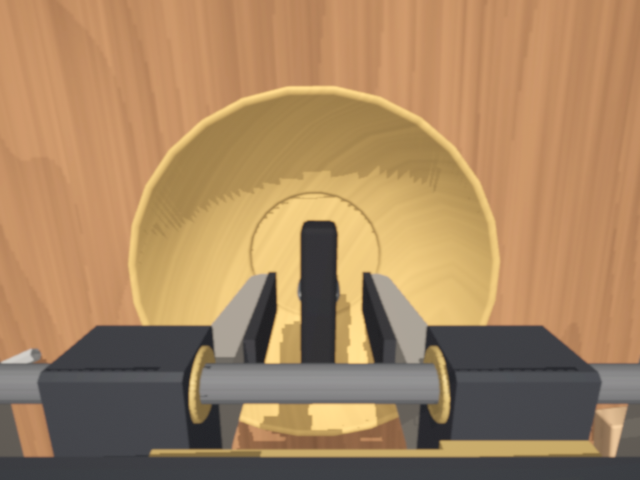

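The key stands upright on the bowl floor, free between the open fingers (270 and 370). Backing straight up.

Emit:
play_rows(rows=[{"offset": [0, 0, -8], "angular": [0, 0, 0], "gripper": 0.1}, {"offset": [0, 0, -12], "angular": [0, 0, 0], "gripper": 0.1}, {"offset": [0, 0, -15], "angular": [0, 0, 0], "gripper": 0.1}, {"offset": [0, 0, -25], "angular": [0, 0, 0], "gripper": 0.1}, {"offset": [0, 0, -40], "angular": [0, 0, 0], "gripper": 0.1}, {"offset": [0, 0, -40], "angular": [0, 0, 0], "gripper": 0.1}, {"offset": [0, 0, -20], "angular": [0, 0, 0], "gripper": 0.1}, {"offset": [0, 0, 0], "angular": [0, 0, 0], "gripper": 0.1}])

```text
time_s: 12.4
position: [0.5473, -0.1995, 0.2317]
tool_rot: [-2.265, -2.176, -0.009]
ft_force: [0.5, 0.1, -0.1]
width: 0.0413
```

Run:
```python
from bench import sensors,eyes,spotter
from h import *
s=sensors.state(); print(s["position"],s["width"],s["ft_force"])
p=eyes.camera("wrist"); cv2.imwrite("pics/wrist9.png",p["frame"])
print([(d["at"],d["confidence"]) for d in spotter.pinpoint(p,"key")],[(d["at"],d["confidence"]) for d in spotter.pinpoint(p,"bowl")])
p=eyes.camera("scene"); cv2.imwrite("pics/scene9.png",p["frame"])
print([(d["at"],d["confidence"]) for d in spotter.pinpoint(p,"key")])
```

```text
[ 0.54734385 -0.19945322  0.23171356] 0.04131631303707213 [ 0.50933465  0.14256957 -0.05201872]
[([0.5438, -0.2004, 0.0729], 0.87)] [([0.5411, -0.1932, -0.0034], 0.66)]
[([0.4795, 0.3896, 0.0658], 0.95), ([0.6047, 0.2431, 0.0689], 0.89)]
```

View pics/scene9.png

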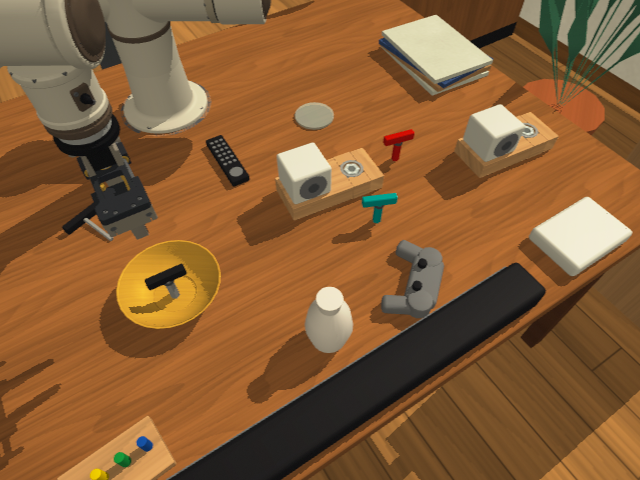

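View pics/wrist9.png

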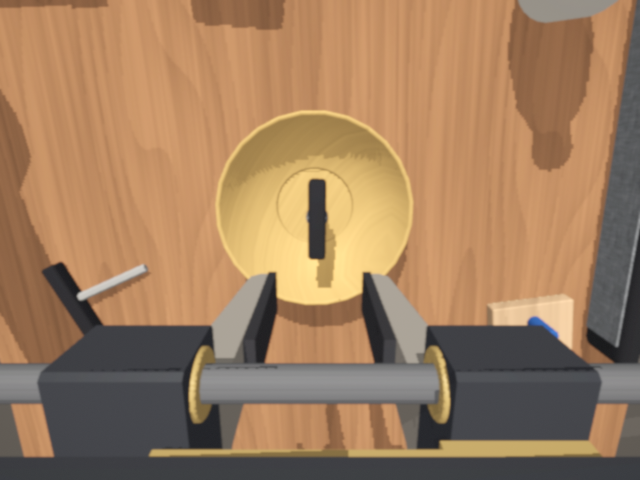

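The key stands still in the middle of the upright bowl (scene 166,280), the vase stands at (329,320), and the arm is clear. Handing in.

Run:
```python
from bench import workorder
print(workorder.sign_off())
```

```text
the job is handed in; nothing more can be done
None
```

I turned the black T key in the lock about 89° clockwise, pulled it straight out and released it in the brass-toned bowl. I handed the job in at about 12.5 s of the 50 s allowed.

**Final checks:**
- **Key in bowl:** the key stands upright on the bowl's floor rather than lying down. Its origin measured about (0.544, -0.200, 0.073) m, within 10 mm of the bowl's centre and below the 100 mm height limit.
- **Surroundings:** the vase and bowl are upright and the red, turquoise and thin keys look unmoved. The gripper is about 16 cm above the bowl's floor plus key, touching nothing.

**Lock angle:** I did not measure this directly. The wrist turned 1.55 rad without slipping, so even with the full 7° of play the lock should be at about 1.43 rad, above the required 1.2. The twisting moment while turning, about 0.05 N m, matched the lock's stated stiffness.

**Disagreements:** The key finder missed the black key in the last scene picture and reported only the red and turquoise ones. It did find it in the wrist picture (confidence 0.87), and I could see it in the bowl in both.

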